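Release the desk organiser's brake and hold its square pot to the front

TASK

Take the brake off the revolving desk organiser by turning its brake knob clockwise until it clicks over, then turn the turntable by the grip bar on top until the square pot faces front, in line with the V-shaped pointer on the base. Finish while still gripping the bar, holding the turntable still there so that I can fill the pot; do not let go. Leave the mug, stapler and calculator that stand round it where they are.

Things in the scene. Friction and masses are not known exactly. Their poses are not given: they have to be found in the camera images.
- organiser_base: Fixed black base of the revolving organiser: round foot 160 mm across, 14 mm high. Origin: centre of its underside, on the turntable's axis; z up; its -x axis is the front, roughly toward the robot (yaw within 0.35 rad). A front tongue 130 mm out carries a steel V pointer. A flat arm on its -y side (50 mm wide, 14 mm high, to 205 mm out) carries the brake knob and a rubber shoe (25 mm high).
- front_pointer (a point): The V-shaped steel pointer on the base's front tongue, 118 mm from the turntable's axis along the base's -x, 20 mm above the desk: the direction that is the organiser's front.
- knob_grip (a point): Middle of the brake knob's grip, on its upright axis, 168 mm from the turntable axis along the base's -y, 58 mm above the desk. Black disc 44 mm across with an upright bar 14 mm thick, 42 mm long, from 32 to 72 mm above the desk, gripped across its thickness from above. The point turns with the knob: y along the bar, x across it; at knob angle 0 its axes are the base's.
- brake_knob (a joint): Knob angle in rad: 0 = brake on (bar points at the turntable axis), grows turning clockwise seen from above, 1.3 = brake off (end stop); starts at 0 to 0.1. Between, a spring detent resists with up to about 0.2 N m; past about 0.75 it snaps on by itself beyond 1.0 and stays there. At 0 a rubber shoe clamps the turntable's rim; beyond 0.95 it is clear.
- square_pot (a point): Middle of the outer face of the one square pot (46 mm square, 70 mm high, open, empty), 83 mm from the turntable's axis, 63 mm above the desk; -x axis points outward. The three other pots are round (48 mm across, same height and material) and hold pencil stubs and an eraser. The turntable disc is 190 mm across, its top at 28 mm; pot rims are at 98 mm, contents reach 120 mm.
- turn_grip (a point): Where to grip the turntable: on its axis, 153 mm above the desk, in the steel grip bar on the centre post. Bar 50 mm long, 12 mm thick, from 134 to 166 mm above the desk; its length lies along the line from the axis to the square pot, which is the point's -x axis. Nothing else on the organiser stands above 125 mm.
- turntable (a joint): Turntable angle about its upright axis in rad, counter-clockwise from above positive, no stops: 0 or a whole turn = square pot exactly at the front pointer. Starts anywhere from 0.9 to 5.38, so either way round may be shorter. With the brake off it turns freely (friction about 0.03 N m) and stays where it is left.
- mug: Green mug 86 mm across, 94 mm high, loose, standing to the base's +y side. Bystander; origin under its middle.
- stapler: Red and black stapler 144x36x50 mm, loose, near the brake knob on the robot's side. Bystander; origin under its middle.
- calculator: Flat grey calculator 128x78x16 mm, loose, beyond the brake knob. Bystander; origin under its middle.

How it is judged (in metres and radians):
On the way, in this order (a step that is already met when the one before it is completed fails the run):
1. the brake knob has clicked past its detent to brake off (value of joint brake_knob above 0.95 rad), for 0.2 s.
2. the square pot is at the front pointer, with the grip bar held (y of square_pot in the frame of organiser_base between -0.01 and 0.01 m and x of square_pot in the frame of organiser_base below 0 m and contact force between the fingers and turntable_c1 above 4 N and value of joint brake_knob above 0.95 rad), for 0.2 s.
At the end, for the whole second after the job is handed in: The brake knob is past 0.95 rad (clicked over, brake off), the middle of the square pot's outer face is on the front side within 10 mm to either side of the pointer's line (about 7 degrees), and the fingers grip the bar with more than 4 N while the turntable is still (under 0.05 rad/s) (all of step 2 and velocity of joint turntable between -0.05 and 0.05 rad/s); the arm keeps its last pose, push and grip.
It fails at once if the mug is shifted more than 30 mm or tipped (distance of mug from where it was at the start of the episode above 0.03 m or angle between mug's own z axis and vertical above 0.4 rad).
It fails at once if the stapler is shifted more than 30 mm or tipped (distance of stapler from where it was at the start of the episode above 0.03 m or angle between stapler's own z axis and vertical above 0.4 rad).
It fails at once if the calculator is shifted more than 30 mm or tipped (distance of calculator from where it was at the start of the episode above 0.03 m or angle between calculator's own z axis and vertical above 0.4 rad).
It also fails if it takes over 61 s, if anything falls off the work surface, if the arm or the gripper's body presses on something with over 40 N, if the wrist force passes 120 N, or if a joint passes its speed limit or range.

ROBOT

A 6-joint arm with a two-finger parallel gripper is mounted at the origin on a cart in front of the work surface, level with it; the furniture and walls round the work are solid. World frame = base frame: x ahead of the robot, y to its left, z up, the work surface at z = 0. Lengths are in m, angles in degrees, forces in N, time in s.
With the tool pointing down it reaches from about 0.35 to 0.875 m from the base axis. Payload 4.2 kg.
Tool frame: the origin (TCP) lies midway between the tips of the shut fingers; the grasp point (between the pads) lies 19 mm behind it; z points along the fingers, y is the line along which they close (so a half turn about z gives the same grasp; the last joint's range is limited). The gripper opens to 87 mm and grips with 3 to 60 N. Pads are 19 mm wide; open, the fingers measure 117 mm over their backs; the gripper's body (75 mm by 190 mm) begins 51 mm behind the grasp point.
Start: joints at [86.952, 22.042, 0.453, 0, -68.411, -14.817], TCP at [0.192, 0.595, 0.223] pointing down, gripper open.
Joint ranges: [-179.83, 179.83], [-69.29, 118.12], [-61.27, 80.66], [-181.25, 117.63], [-171.15, -9.14], [-177.46, 177.46]. Speed limits (degrees/s): [159.86, 159.86, 180, 180, 180, 180].

INTERFACE

Orientations are given as a 3x3 rotation matrix whose columns are the frame's x, y, z axes.
In Python, from station import sensors, eyes, workorder gives the robot as it stands.
- The arm moves only by the tool run_rows, called after ">>>" by a JSON object that holds its "api" and its "payload". Schema: {"type":"object","properties":{"offsets":{"type":"array","items":{"type":"array","items":{"type":"array","items":{"type":"number"},"minItems":7,"maxItems":7},"minItems":1,"maxItems":8},"minItems":1,"maxItems":1},"only":{"type":"string"},"quiet":{"type":"boolean"},"lines":{"type":"string"}},"required":["offsets"],"additionalProperties":false}. offsets is a list that holds a single list of rows (three levels of brackets), with 1 to 8 rows, each of 7 numbers: the opening from 0.0 (shut) to 1.0 (fully open), then dx, dy, dz in m, then a rotation vector rx, ry, rz in degrees; each row is the pose to reach, as a shift and turn from the pose commanded when the call began, along the tool's axes at that moment; what a row does not reach only later rows make up. A row lasts 1/10 s, in which the tool goes at most 0.05 m and 8.59 degrees, less where a joint would pass 70% of its speed; a pose out of reach is approached as far as the arm can. The fingers move at their own pace and stop on an object; the grip force is fixed at half the most. Time passes only in rows, so rows that do not move let the fingers close. The tool returns the time, the measured TCP pose, the force, the opening and the grip force at its end. only (a regular expression) keeps the lines of the reply that match it, lines (a string "A,B") keeps lines A to B, and quiet returns only ok. Input that does not fit is refused with a message, and nothing moves.
- sensors.sense(): the state, without advancing time (a new reading comes with each control period).
- eyes.capture(name): name is "side" or "top"; returns a dict with "pixels" (400x640x3 uint8, red, green, blue), "z_map" (400x640 float32, m along the optical axis (not along the pixel's ray), 0 where there is no reading), "K" (3x3 intrinsics, pixels), "distortion" ([k1, k2, p1, p2, k3] as OpenCV has them; the pictures are not rectified), "world_from_camera" (4x4, takes a point from camera to world coordinates). Camera axes: x right, y up, looking along -z (the intrinsics and any distortion apply to the point x, -y, -z); pixel columns grow to the right and rows downward; lengths in m; the calibration is good to about 2 mm. A picture is of the moment at which its call begins.
- workorder.finish_job(): hands the job in; it is judged then, once.
The state is a dict: "time_s": time; "joints": joint angles; "joint_velocities": joint speeds; "effort": joint torques, N m; "tcp_pos": TCP position; "ee_rot": TCP orientation; "wrist_force": force on the tool from outside, world axes, zero at the start; "moment": the same for the moment, N m; "gripper_width": opening from 0.0 (shut) to 1.0 (fully open); "gripper_force": force on a finger pad.
Only numpy, scipy, OpenCV 4.12 (cv2) and the standard library are available. Lean on these libraries where they do the work, as an engineer would, in place of code of your own. Each camera call takes 0.05 s, during which the arm holds its last target. There are 200 camera calls.

## Working session

There is one attempt and no reset: what is moved stays moved. The work goes in short steps, Python scripts to look and compute and a tool call to move; the robot and the scene stay as the last step left them, time stands still between calls to the robot, and variables do not carry over. Pictures are saved under pics/ and viewed, at most 10 in all, crops included, and the job is handed in when it is done.

```bash
ls; mkdir -p pics
```

Create h.py:
```python
import numpy as np, cv2
from station import sensors, eyes, workorder
def cap(n):
    c=eyes.capture(n); return c
def rays(c,uv):
    uv=np.asarray(uv,float).reshape(-1,1,2)
    p=cv2.undistortPoints(uv,np.array(c["K"],float),np.array(c["distortion"],float)).reshape(-1,2)
    d=np.c_[p[:,0],-p[:,1],-np.ones(len(p))]
    T=np.array(c["world_from_camera"]); return T[:3,3], d@T[:3,:3].T
def plane(c,uv,z):
    o,d=rays(c,uv); return o+d*((z-o[2])/d[:,2])[:,None]
def depthpts(c,uv):
    uv=np.asarray(uv).astype(int); o,d=rays(c,uv); z=c["z_map"][uv[:,1],uv[:,0]]; return o+d*z[:,None]
def save(c,n): cv2.imwrite("pics/"+n,cv2.cvtColor(c["pixels"],cv2.COLOR_RGB2BGR))
```

Run:
```python
from h import *
for n in("top","side"):
    c=cap(n);save(c,n+"0.png");print(n,np.round(c["world_from_camera"],3).tolist(),np.round(c["K"],1).tolist(),c["distortion"],(c["z_map"]>0).mean())
s=sensors.sense();print(s)
```

```text
pics
top [[0.029, 0.994, -0.104, 0.434], [-1.0, 0.028, -0.008, 0.015], [-0.005, 0.104, 0.995, 1.41], [0.0, 0.0, 0.0, 1.0]] [[493.5, 0.0, 332.0], [0.0, 493.5, 188.3], [0.0, 0.0, 1.0]] [-0.03366186  0.          0.          0.          0.        ] 0.99598828125
side [[-1.0, -0.01, -0.009, 0.548], [-0.004, -0.446, 0.895, 1.011], [-0.013, 0.895, 0.446, 0.629], [0.0, 0.0, 0.0, 1.0]] [[470.2, 0.0, 319.4], [0.0, 470.2, 200.0], [0.0, 0.0, 1.0]] [-0.07835965  0.          0.          0.          0.        ] 0.9954296875
{'time_s': 0.1, 'joints': array([ 8.69519324e+01,  2.20864513e+01,  3.89919422e-01, -2.34495393e-02,
       -6.84097144e+01, -1.48181435e+01]), 'joint_velocities': array([ 0.01202976, -0.06449335,  0.25677545,  0.09609702, -0.07718891,
        0.0337745 ]), 'effort': array([ 4.09712584e-05, -3.91687024e+01,  1.87935215e+01,  4.23187628e+00,
        1.34652070e-02, -6.77876801e-05]), 'tcp_pos': array([0.19156005, 0.59438534, 0.22158859]), 'ee_rot': array([[ 9.51729198e-01, -3.06938600e-01, -4.78619312e-04],
       [-3.06938954e-01, -9.51727442e-01, -1.83145893e-03],
       [ 1.06630305e-04,  1.88995985e-03, -9.99998208e-01]]), 'wrist_force': array([-0.36505365,  0.02858836, -0.46113624]), 'moment': array([-0.01485282, -0.0420792 , -0.02977263]), 'gripper_force': 0.0, 'gripper_width': 1.0030341356175527}
```

View pics/top0.png

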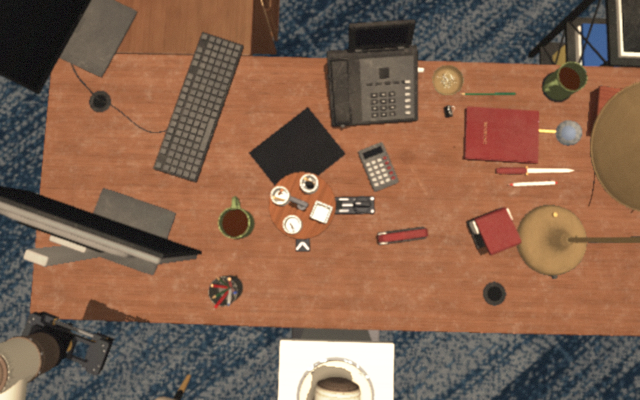

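View pics/side0.png

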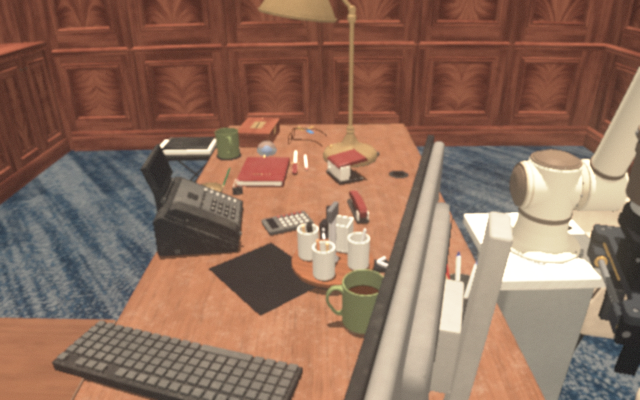

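Top: turntable centre ≈(301,205), V pointer (303,244), knob ≈(355,205), square pot (321,212) on the right, stapler (402,236), calculator (378,167), mug (236,222). Side: the bar is at about (333,218), the monitor stands between the arm and the organiser. Zooming in, and mapping obstacle heights.

Run:
```python
from h import *
c=cap("top"); s=cap("side")
def crop(c,x,y,w,h,k): 
    return cv2.cvtColor(cv2.resize(c["pixels"][y:y+h,x:x+w],None,fx=k,fy=k,interpolation=cv2.INTER_CUBIC),cv2.COLOR_RGB2BGR)
cv2.imwrite("pics/crop_top.png",crop(c,255,155,160,110,5))
cv2.imwrite("pics/crop_side.png",crop(s,270,175,130,110,5))
# height map, coarse grid of max z
v,u=np.mgrid[0:400,0:640]; H={}
for cc in(c,s):
    m=cc["z_map"]>0; P=depthpts(cc,np.c_[u[m],v[m]])
    for a,b,z in P: 
        if -.4<b<.8 and -.1<a<.75:
            k=(int(np.floor(a/.05)),int(np.floor(b/.05))); H[k]=max(H.get(k,0),z)
print("y cols(cm):",[b*5 for b in range(15,-9,-1)])
for a in range(14,-3,-1): print("%4d"%(a*5)," ".join("%3d"%round(100*H.get((a,b),-.01)) for b in range(15,-9,-1)))
```

```text
y cols(cm): [75, 70, 65, 60, 55, 50, 45, 40, 35, 30, 25, 20, 15, 10, 5, 0, -5, -10, -15, -20, -25, -30, -35, -40]
  70   1   1   1   1   1   3   3   3   2   1   1   1   1   1   1   1   1   2   2   1   1   1   1   3
  65   1   1   1   1   1   4   3   3   2   1   1   1   1   1   1   1   1   2   2   1   1   1   2   3
  60   1   1   1   1   1   3   3   3   1   1   1   1   3  10  10   2   1   2   2   2   1   1   1   1
  55   1   1   2   1   1   1   1   2   1   1   0   3  11  11  12   3   3   4   2   1   1   1   1   1
  50  41  41  23   2   2   2   1   1   1  10  10   3  12  17  17  10   8   8   1   1   1   1   1   7
  45  40  41  41  42  41  41   2   1   1  10  10  10  10  12  10  10   1   1   5   5   5   1   1   7
  40  -1  36  36  40  41  41  41  41  41  10  10   0   3  10   3   1   1   1   5   5   5   1   1   8
  35   0   1  41  41  41  36  40  41  41   1   1   1   1   1   1   1   1   1   1   1   1   1   1   1
  30   1   1   1   1   2   2   1   1   1  13  18   0   1   1   1   1   1   1   1   1   1   1   1   1
  25   1   1  34  31   1   1   1   1   1  14  15   1   1   1   1   0   1   1   1   0   1   1   1   1
  20   1   1  34  53  58  34  34   1   1   1   1   1   1   1   0   1   1   1   1   1   1   1   1   1
  15   0   1   1  24  58  34  34   1   0   0   1   0   1   1   1   1   1   0   0   0   1   0   0   1
  10  -1  -1  -1  -1  56  34  -1  -1  -1  -1  -1  -1   0   1   1   1   1   1   1   0  -1  -1  -1  -1
   5   0   0   0   0   0   0   0   0   0   0   0   0   0   1  18  23  23  19   1   0   0   0   0   0
   0   0   0   0   0   0   0   0   0   0   0   0   0   1   1  23  24  24  23   1   0   0   0   0   0
  -5   0   0   0   0   0   0   0   0   0   0   0   0   0   1  23  24  24   0   0   0  -1   0   0   0
 -10   0   0   0   0   0   0   0   0   0   0   0   0   0  46  45  33  23  -1  -1  -1   0   0   0   0
```

View pics/crop_top.png

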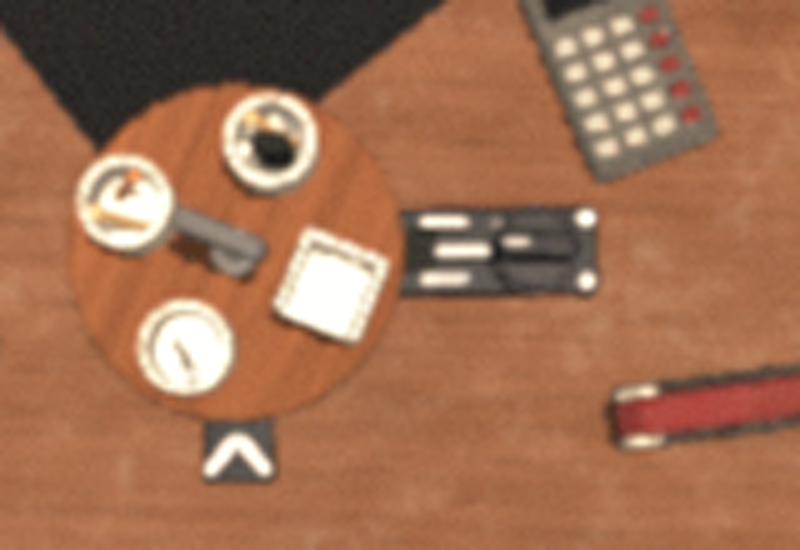

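View pics/crop_side.png

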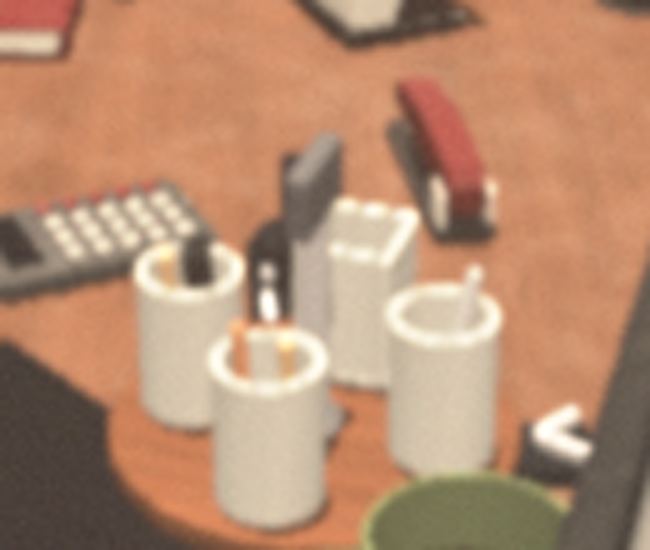

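Crop top: bar top spans crop (172,215)–(265,250), disc bounds (68..407, 83..418), knob bar (497..580, 246), V pointer (238,455), square pot top centre (331,285). Crop side: bar top ≈ (313,165), V pointer (565,430), knob behind at (270,240), pots white. Computing positions.

Run:
```python
from h import *
c=cap("top"); s=cap("side")
T=lambda *p: np.array(p,float)/5+[255-.4,155-.4]
S=lambda *p: np.array(p,float)/5+[270-.4,175-.4]
def tri(a,b):
    o1,d1=rays(c,[a]);o2,d2=rays(s,[b]);d1=d1[0];d2=d2[0]
    k=np.linalg.lstsq(np.c_[d1,-d2],o2-o1,rcond=None)[0]
    p,q=o1+d1*k[0],o2+d2*k[1];return np.round((p+q)/2,4),round(np.linalg.norm(p-q),4)
print("disc",plane(c,T((237.5,250.5)),.028)[0], "diam",plane(c,T((68,250),(407,250),(237,83),(237,418)),.028).round(3).tolist())
print("pots top",plane(c,T((125,203),(270,141),(186,347),(331,285)),.098).round(4).tolist(), plane(c,T((125,203),(270,141),(186,347),(331,285)),.098).mean(0))
print("bar ends",plane(c,T((174,218),(264,248)),.166).round(4).tolist())
print("knob ends",plane(c,T((497,246),(580,244)),.072).round(4).tolist())
print("pointer V",plane(c,T((238,455)),.02)[0], "arm outer corners",plane(c,T((598,208),(598,295),(405,210),(405,297)),.014).round(4).tolist())
print("stapler end",plane(c,T((612,400)),.05)[0],"calc corner",plane(c,T((600,182)),.016)[0])
print("tri bar",tri(T((218,232))[0],S((313,150))[0]),"tri pointer apex",tri(T((238,437))[0],S((535,432))[0]))
print("tri sq pot",tri(T((331,285))[0],S((374,228))[0]))
# depth z of knob and bar
for n,b in(("knob",(500,236,578,256)),("bar",(180,215,260,255)),("sq",(285,240,375,330))):
    u0,v0,u1,v1=[int(x) for x in (b[0]/5+255,b[1]/5+155,b[2]/5+255,b[3]/5+155)]
    v,u=np.mgrid[v0:v1+1,u0:u1+1];P=depthpts(c,np.c_[u.ravel(),v.ravel()]);z=P[:,2];
    t=np.percentile(z,95);Q=P[z>t-.012];print(n,"ztop",t.round(4),"mean",Q.mean(0).round(4),len(Q),"range",np.ptp(Q,0).round(3))
```

```text
disc [0.52960715 0.10882173 0.028     ] diam [[0.527, 0.204, 0.028], [0.533, 0.014, 0.028], [0.624, 0.112, 0.028], [0.436, 0.106, 0.028]]
pots top [[0.5485, 0.1651, 0.098], [0.584, 0.0887, 0.098], [0.4727, 0.1296, 0.098], [0.5078, 0.0537, 0.098]] [0.52823389 0.10927883 0.098     ]
bar ends [[0.5356, 0.1322, 0.166], [0.5217, 0.0861, 0.166]]
knob ends [[0.533, -0.0351, 0.072], [0.5353, -0.0801, 0.072]]
pointer V [0.41543804 0.10512125 0.02      ] arm outer corners [[0.5605, -0.0941, 0.014], [0.5111, -0.0951, 0.014], [0.5563, 0.0154, 0.014], [0.5069, 0.0141, 0.014]]
stapler end [ 0.45168625 -0.10105345  0.05      ] calc corner [ 0.5751671  -0.09475731  0.016     ]
tri bar (array([0.5293, 0.1094, 0.1685]), np.float64(0.0006)) tri pointer apex (array([0.4264, 0.1054, 0.0192]), np.float64(0.0018))
tri sq pot (array([0.5039, 0.0539, 0.0995]), np.float64(0.0075))
knob ztop 0.0747 mean [ 0.5335 -0.059   0.07  ] 75 range [0.012 0.041 0.016]
bar ztop 0.1677 mean [0.5276 0.1069 0.1644] 82 range [0.02  0.041 0.01 ]
sq ztop 0.0982 mean [0.5049 0.0511 0.1176] 62 range [0.097 0.062 1.323]
```

Consistent: axis (0.5285, 0.109), base yaw ≈ +2°, knob (0.534, −0.059), pot bearing ≈ 249.8° → turntable ≈ +68°, so turn it about 68° clockwise. Heights check out: bar top 0.168, knob top ~0.073, and the disc is 190 mm. Helper for tool-axes deltas next.

Create d.py:
```python
# usage: d.py x y z yawY(deg of tool y axis; mod 180 nearest) ...
import sys; from h import *
s=sensors.sense(); R=s["ee_rot"]; p=s["tcp_pos"]
a=[float(x) for x in sys.argv[1:]]
cur=np.degrees(np.arctan2(R[1,1],R[0,1]))
print("t",round(s["time_s"],2),"p",p.round(4),"yawY",cur.round(1),"j",np.round(s["joints"],1))
for i in range(0,len(a),4):
    d=R.T@(np.array(a[i:i+3])-p); z=(cur-a[i+3]+90)%180-90
    print(d.round(4),"rz",z.round(1))
```

```bash
python3 d.py .19 .44 .27 252  .30 .20 .27 230  .45 .0 .22 200  .534 -.059 .2 181
```

```text
t 0.3 p [0.1917 0.5947 0.2222] yawY -107.9 j [ 87.   22.1   0.4  -0.  -68.4 -14.8]
[ 0.0459  0.1478 -0.0477] rz 0.1
[ 0.2242  0.3424 -0.0476] rz 22.1
[0.4284 0.4867 0.0026] rz 52.1
[0.5264 0.5171 0.0226] rz 71.1
```

>>> {"api": "run_rows", "payload": {"offsets": [[[1, 0.01, 0.03, -0.02, 0, 0, 0], [0.6, 0.025, 0.075, -0.035, 0, 0, 0], [0.6, 0.046, 0.12, -0.048, 0, 0, 5], [0.6, 0.07, 0.16, -0.048, 0, 0, 10], [0.6, 0.1, 0.2, -0.048, 0, 0, 15], [0.6, 0.13, 0.24, -0.048, 0, 0, 20], [0.6, 0.16, 0.275, -0.048, 0, 0, 25], [0.6, 0.19, 0.31, -0.048, 0, 0, 30]]]}}

```text
time_s: 1.1
tcp_pos: [0.2775, 0.2396, 0.2709]
ee_rot: [[0.669, -0.743, 0.001], [-0.743, -0.669, 0.001], [-0.001, -0.001, -1.0]]
wrist_force: [1.6, -0.7, -0.1]
gripper_width: 0.609
gripper_force: 0.0
```

```bash
python3 d.py .36 .13 .25 215 .45 .0 .22 200  .534 -.059 .18 181
```

```text
t 1.1 p [0.2775 0.2396 0.2709] yawY -138.0 j [ 66.6  -6.8 -26.8   0.  -69.9 -24.7]
[0.1366 0.012  0.0208] rz 7.0
[0.2935 0.0322 0.0507] rz 22.0
[0.3935 0.0092 0.0907] rz 41.0
```

>>> {"api": "run_rows", "payload": {"offsets": [[[0.6, 0.045, 0.004, 0.007, 0, 0, 4], [0.6, 0.09, 0.008, 0.014, 0, 0, 8], [0.6, 0.137, 0.012, 0.021, 0, 0, 13], [0.6, 0.18, 0.018, 0.03, 0, 0, 18], [0.6, 0.23, 0.025, 0.04, 0, 0, 24], [0.6, 0.28, 0.03, 0.05, 0, 0, 30], [0.6, 0.33, 0.02, 0.065, 0, 0, 36], [0.6, 0.38, 0.012, 0.085, 0, 0, 41]]]}}

```text
time_s: 1.9
tcp_pos: [0.5179, -0.0444, 0.1895]
ee_rot: [[0.015, -1.0, 0.003], [-1.0, -0.015, 0.0], [-0.0, -0.003, -1.0]]
wrist_force: [-0.1, 1.7, -0.4]
gripper_width: 0.605
gripper_force: 0.0
```

```bash
python3 d.py .534 -.059 .1 181 .534 -.059 .044 181
```

```text
t 1.9 p [ 0.5179 -0.0444  0.1895] yawY -179.1 j [ 13.   13.3 -17.2   0.  -59.3 -12.2]
[ 0.0149 -0.0156  0.0896] rz -0.1
[ 0.0149 -0.0155  0.1456] rz -0.1
```

Run:
```python
from h import *
c=cap("top");im=cv2.resize(c["pixels"][130:290,230:430],None,fx=4,fy=4,interpolation=cv2.INTER_CUBIC)[:600]
cv2.imwrite("pics/a1.png",im[:,:,::-1])
```

```text
(no output)
```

View pics/a1.png

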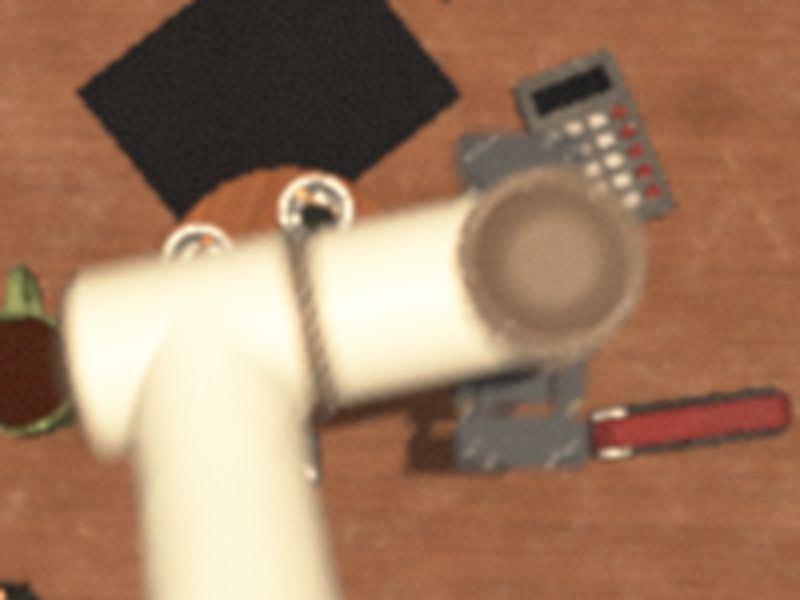

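The view shows the gripper over the knob (crop ≈(520,310)), with its fingers along world x, and the wrist link lying over the organiser. I'll check that link's height before descending.

Run:
```python
from h import *
c=cap("top")
P=depthpts(c,np.array([[270,205],[285,202],[300,200],[315,198],[330,197],[365,195]]));print(P.round(3))
```

```bash
python3 d.py .534 -.059 .1 181 .534 -.059 .044 181
```

```text
[[ 0.493  0.132  0.532]
 [ 0.499  0.105  0.53 ]
 [ 0.503  0.079  0.532]
 [ 0.508  0.052  0.53 ]
 [ 0.51   0.025  0.53 ]
 [ 0.514 -0.036  0.55 ]]
t 2.0 p [ 0.5178 -0.0455  0.185 ] yawY -179.3 j [ 12.9  13.9 -17.2   0.  -59.3 -12.1]
[ 0.0136 -0.0166  0.0849] rz -0.3
[ 0.0135 -0.0169  0.1409] rz -0.3
```

>>> {"api": "run_rows", "payload": {"offsets": [[[0.6, 0.008, -0.008, 0.02, 0, 0, 0], [0.6, 0.015, -0.0155, 0.045, 0, 0, 0], [0.6, 0.015, -0.0155, 0.07, 0, 0, 0], [0.6, 0.015, -0.0155, 0.09, 0, 0, 0], [0.6, 0.015, -0.0155, 0.09, 0, 0, 0]]]}}

```text
time_s: 2.5
tcp_pos: [0.5295, -0.0571, 0.0968]
ee_rot: [[0.02, -1.0, -0.006], [-1.0, -0.02, -0.001], [0.0, 0.006, -1.0]]
wrist_force: [-0.3, -0.1, -0.9]
gripper_width: 0.599
gripper_force: 0.0
```

```bash
python3 d.py .534 -.059 .044 181
```

Run:
```python
from h import *
c=cap("side");im=cv2.resize(c["pixels"][130:300,200:440],None,fx=3,fy=3,interpolation=cv2.INTER_CUBIC)[:600]
cv2.imwrite("pics/a2.png",im[:,:,::-1])
```

```text
t 2.5 p [ 0.5295 -0.0571  0.0968] yawY -178.9 j [ 11.3  20.7 -21.9  -0.1 -47.7 -10.1]
[ 0.002  -0.0048  0.0528] rz 0.1
```

View pics/a2.png

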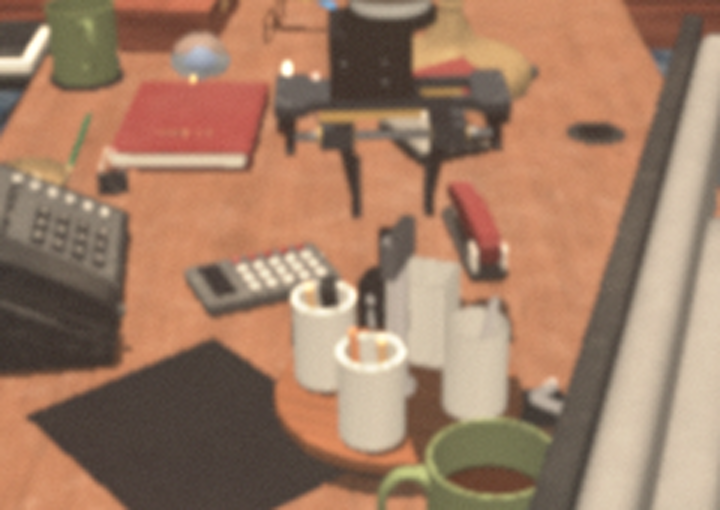

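The fingers straddle the knob line with the stapler and calculator clear. Left tip is ≈(355,213) and right tip ≈(430,213), with the knob's dark end at (372,280). I'll check alignment by projecting.

Run:
```python
from h import *
c=cap("side")
T=np.linalg.inv(np.array(c["world_from_camera"]))
def pr(p):
    q=T[:3,:3]@np.array(p)+T[:3,3]; q=q*[1,-1,-1]
    return ((cv2.projectPoints(q[None],np.zeros(3),np.zeros(3),np.array(c["K"]),np.array(c["distortion"]))[0].ravel()-[200,130])*3).round(0)
s=sensors.sense();p=s["tcp_pos"];print(p, "tcp",pr(p))
for n,q in dict(knobtop_near=(.533,-.038,.072),knob_far=(.5347,-.08,.072),knobmid=(.534,-.059,.058),knobdiscnear=(.533,-.037,.03),shoetop=(.5325,.0,.025),bartop=(.5285,.109,.166)).items(): print(n,pr(q))
# dark blob columns by row in side image near knob
im=c["pixels"].astype(int).sum(2); 
for r in range(215,236,3): print(r,[ (u-200)*3+1 for u in range(315,332) if im[r,u]<150])
```

```text
[ 0.5320965  -0.05684825  0.09989224] tcp [390. 207.]
knobtop_near [389. 246.]
knob_far [386. 224.]
knobmid [388. 249.]
knobdiscnear [389. 290.]
shoetop [391. 318.]
bartop [398. 227.]
215 []
218 []
221 []
224 []
227 []
230 []
233 []
```

Run:
```python
from h import *
c=cap("side")
for r in (216,219,222,226,230,234):
    uv=np.array([[u,r] for u in range(318,330,2)])
    P=depthpts(c,uv);print(r,[tuple(a) for a in P.round(3).tolist()], c["pixels"][r,318:330:2].sum(1))
c=cap("top")
```

```text
216 [(0.564, -0.152, -0.001), (0.559, -0.15, 0.001), (0.553, -0.153, -0.001), (0.547, -0.151, -0.0), (0.542, -0.04, 0.06), (0.539, 0.129, 0.151)] [427 423 433 434 307 291]
219 [(0.564, -0.135, -0.001), (0.559, -0.135, -0.001), (0.553, -0.073, 0.033), (0.548, -0.068, 0.036), (0.542, -0.047, 0.047), (0.539, 0.128, 0.144)] [419 415 349 265 233 282]
222 [(0.564, -0.119, -0.002), (0.558, -0.066, 0.028), (0.553, -0.054, 0.035), (0.548, -0.053, 0.035), (0.542, -0.052, 0.036), (0.539, 0.131, 0.138)] [417 306 197 175 204 293]
226 [(0.564, -0.099, -0.003), (0.558, -0.051, 0.025), (0.553, -0.047, 0.027), (0.548, -0.042, 0.029), (0.543, -0.039, 0.031), (0.537, -0.04, 0.031)] [526 194 177 191 181 365]
230 [(0.561, 0.09, 0.095), (0.558, -0.048, 0.014), (0.553, -0.042, 0.018), (0.548, -0.039, 0.019), (0.543, -0.037, 0.02), (0.538, -0.031, 0.024)] [552 203 381 381 201 372]
234 [(0.562, 0.089, 0.083), (0.558, -0.029, 0.013), (0.553, -0.029, 0.014), (0.548, -0.009, 0.025), (0.543, -0.028, 0.014), (0.538, -0.029, 0.013)] [387 203 311 337 188 360]
```

The dark shape is the knob disc: z≈0.035, left edge x≈0.556, which fits centre 0.534 + 22 mm. Alignment is good, so I'll descend and grip.

>>> {"api": "run_rows", "payload": {"offsets": [[[0.6, 0.001, -0.001, 0.02, 0, 0, 0], [0.6, 0.002, -0.002, 0.04, 0, 0, 0], [0.6, 0.002, -0.002, 0.056, 0, 0, 0], [0.6, 0.002, -0.002, 0.056, 0, 0, 0], [0.3, 0.002, -0.002, 0.056, 0, 0, 0], [0, 0.002, -0.002, 0.056, 0, 0, 0], [0, 0.002, -0.002, 0.056, 0, 0, 0], [0, 0.002, -0.002, 0.056, 0, 0, 0]]]}}

```text
time_s: 3.5
tcp_pos: [0.5344, -0.0589, 0.044]
ee_rot: [[0.02, -1.0, 0.002], [-1.0, -0.02, 0.0], [-0.0, -0.002, -1.0]]
wrist_force: [-0.1, -0.2, 0.1]
gripper_width: 0.324
gripper_force: 0.0
```

>>> {"api": "run_rows", "payload": {"offsets": [[[0, 0, 0, 0, 0, 0, 0], [0, 0, 0, 0, 0, 0, 0], [0, 0, 0, 0, 0, 0, 0]]]}}

```text
time_s: 3.8
tcp_pos: [0.5343, -0.059, 0.0435]
ee_rot: [[0.02, -1.0, 0.001], [-1.0, -0.02, 0.0], [0.0, -0.001, -1.0]]
wrist_force: [-0.0, 0.0, 0.2]
gripper_width: 0.158
gripper_force: 30.0
```

```bash
python3 d.py .534 -.059 .044 181
```

```text
t 3.8 p [ 0.5343 -0.059   0.0435] yawY -178.9 j [ 11.   25.2 -24.6   0.  -40.2  -9.9]
[-0.      0.0003 -0.0005] rz 0.1
```

Gripped: 13.7 mm, 30 N. Turning clockwise now.

>>> {"api": "run_rows", "payload": {"offsets": [[[0, 0, 0, 0, 0, 0, 5], [0, 0, 0, 0, 0, 0, 10], [0, 0, 0, 0, 0, 0, 15], [0, 0, 0, 0, 0, 0, 20], [0, 0, 0, 0, 0, 0, 25], [0, 0, 0, 0, 0, 0, 30], [0, 0, 0, 0, 0, 0, 35], [0, 0, 0, 0, 0, 0, 40]]]}}

```text
time_s: 4.6
tcp_pos: [0.5344, -0.0591, 0.0435]
ee_rot: [[-0.629, -0.777, 0.001], [-0.777, 0.629, -0.0], [-0.0, -0.001, -1.0]]
wrist_force: [0.4, -0.9, 0.4]
gripper_width: 0.159
gripper_force: 30.0
```

>>> {"api": "run_rows", "payload": {"offsets": [[[0, 0, 0, 0, 0, 0, 5], [0, 0, 0, 0, 0, 0, 10], [0, 0, 0, 0, 0, 0, 15], [0, 0, 0, 0, 0, 0, 20], [0, 0, 0, 0, 0, 0, 25], [0, 0, 0, 0, 0, 0, 29], [0, 0, 0, 0, 0, 0, 29]]]}}

```text
time_s: 5.3
tcp_pos: [0.5345, -0.0591, 0.0435]
ee_rot: [[-0.926, -0.377, 0.001], [-0.377, 0.926, -0.0], [-0.001, -0.0, -1.0]]
wrist_force: [0.3, -1.2, 0.7]
gripper_width: 0.157
gripper_force: 30.0
```

```bash
python3 d.py .534 -.059 .044 181; python3 -c "
from h import *;print(sensors.sense()['moment'])"
```

```text
t 5.3 p [ 0.5345 -0.0591  0.0435] yawY 112.2 j [ 11.   25.2 -24.6   0.  -40.2 -78.9]
[ 0.0004  0.0002 -0.0005] rz -68.8
[-0.07847856 -0.40247816  0.01286726]
```

>>> {"api": "run_rows", "payload": {"offsets": [[[0.25, 0, 0, 0, 0, 0, 0], [0.5, 0, 0, 0, 0, 0, 0], [0.5, 0, 0, -0.01, 0, 0, 0], [0.5, 0, 0, -0.04, 0, 0, 0], [0.5, 0, 0, -0.08, 0, 0, 0], [0.5, 0, 0, -0.12, 0, 0, 0], [0.5, 0, 0, -0.16, 0, 0, 0], [0.5, 0, 0, -0.16, 0, 0, 0]]]}}

```text
time_s: 6.1
tcp_pos: [0.5374, -0.059, 0.2104]
ee_rot: [[-0.926, -0.378, 0.014], [-0.378, 0.926, 0.0], [-0.013, -0.005, -1.0]]
wrist_force: [0.7, 0.4, 0.1]
gripper_width: 0.499
gripper_force: 0.0
```

```bash
python3 d.py .5285 .109 .21 159.8 .5285 .109 .134 159.8
```

Run:
```python
from h import *
c=cap("top");im=cv2.resize(c["pixels"][155:265,255:415],None,fx=5,fy=5,interpolation=cv2.INTER_CUBIC)
cv2.imwrite("pics/a3.png",im[:,:,::-1])
```

```text
t 6.1 p [ 0.5374 -0.059   0.2104] yawY 112.2 j [ 11.   14.  -13.1   0.1 -62.1 -78.8]
[-0.0553  0.1589  0.0004] rz -47.6
[-0.0544  0.1593  0.0764] rz -47.6
```

View pics/a3.png

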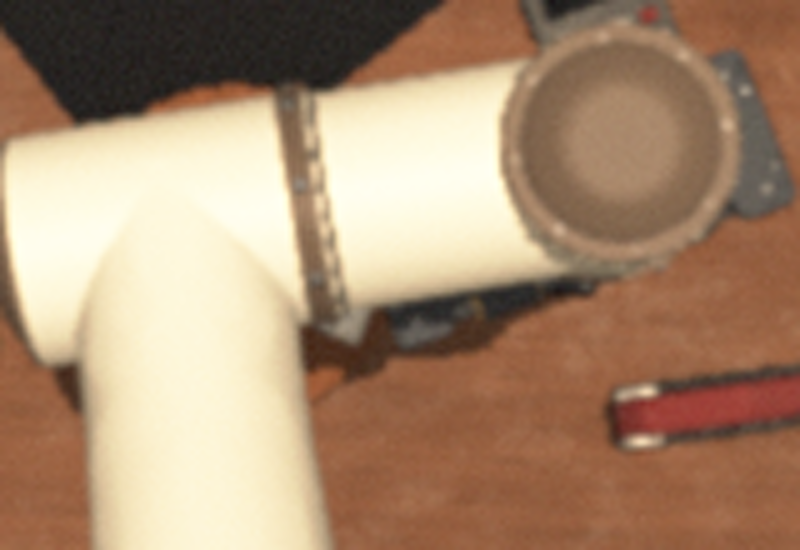

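The arm hides the knob; I'll check it once over the turntable (stapler end at (612,415) is unmoved). Moving above the bar.

>>> {"api": "run_rows", "payload": {"offsets": [[[0.5, -0.009, 0.024, -0.005, 0, 0, -7], [0.5, -0.018, 0.048, -0.008, 0, 0, -14], [0.5, -0.028, 0.075, -0.008, 0, 0, -21], [0.5, -0.038, 0.102, -0.008, 0, 0, -28], [0.5, -0.047, 0.128, -0.008, 0, 0, -35], [0.5, -0.054, 0.146, -0.008, 0, 0, -42], [0.5, -0.058, 0.158, -0.008, 0, 0, -47.6], [0.5, -0.058, 0.158, -0.008, 0, 0, -47.6]]]}}

```text
time_s: 6.95
tcp_pos: [0.5272, 0.1101, 0.21]
ee_rot: [[-0.344, -0.939, -0.003], [-0.939, 0.344, -0.001], [0.002, 0.002, -1.0]]
wrist_force: [-1.2, -1.2, -0.2]
gripper_width: 0.499
gripper_force: 0.0
```

>>> {"api": "run_rows", "payload": {"offsets": [[[0.5, 0, 0, 0, 0, 0, 0], [0.5, 0, 0, 0, 0, 0, 0]]]}}

```text
time_s: 7.15
tcp_pos: [0.5277, 0.1084, 0.2107]
ee_rot: [[-0.348, -0.937, -0.001], [-0.937, 0.348, -0.001], [0.001, 0.001, -1.0]]
wrist_force: [0.3, -0.4, 0.2]
gripper_width: 0.501
gripper_force: 0.0
```

```bash
python3 d.py .5285 .109 .134 159.8
```

Run:
```python
from h import *
c=cap("top");a=cv2.resize(c["pixels"][165:245,300:420],None,fx=3,fy=3,interpolation=cv2.INTER_CUBIC)
c=cap("side");b=cv2.resize(c["pixels"][130:290,250:430],None,fx=2.4,fy=2.4,interpolation=cv2.INTER_CUBIC)
im=np.zeros((390,800,3),np.uint8);im[:a.shape[0],:a.shape[1]]=a;im[:b.shape[0],365:365+b.shape[1]]=b
cv2.imwrite("pics/a4.png",im[:,:,::-1])
```

```text
t 7.15 p [0.5277 0.1084 0.2107] yawY 159.6 j [ 28.9  14.2 -12.7  -0.  -63.2 -49.2]
[-0.0009 -0.0006  0.0767] rz -0.2
```

View pics/a4.png

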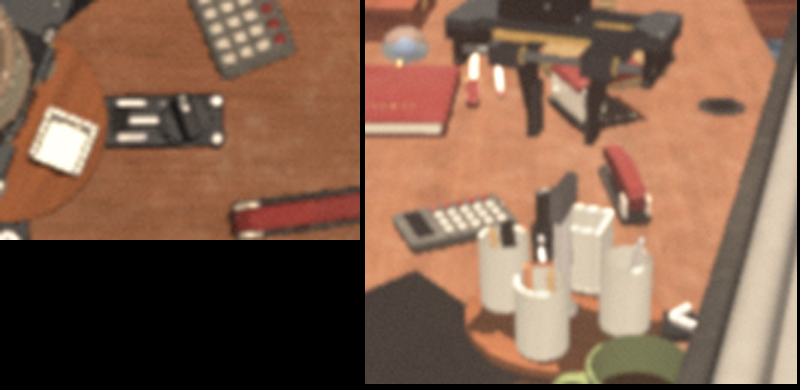

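The knob bar now lies across the arm at (183,118), about 15° off vertical, so it is clicked over and staying. The fingertips (535,132) and (593,140) straddle the grip bar at (565,190). Descending and gripping.

>>> {"api": "run_rows", "payload": {"offsets": [[[0.5, 0, 0, 0.02, 0, 0, 0], [0.5, 0, 0, 0.04, 0, 0, 0], [0.5, 0, 0, 0.06, 0, 0, 0], [0.5, 0, 0, 0.076, 0, 0, 0], [0.5, 0, 0, 0.076, 0, 0, 0], [0.25, 0, 0, 0.076, 0, 0, 0], [0, 0, 0, 0.076, 0, 0, 0], [0, 0, 0, 0.076, 0, 0, 0]]]}}

```text
time_s: 8.05
tcp_pos: [0.5287, 0.1093, 0.1363]
ee_rot: [[-0.346, -0.938, 0.002], [-0.938, 0.346, 0.001], [-0.001, -0.002, -1.0]]
wrist_force: [0.1, -0.5, 0.8]
gripper_width: 0.311
gripper_force: 0.0
```

>>> {"api": "run_rows", "payload": {"offsets": [[[0, 0, 0, 0, 0, 0, 0], [0, 0, 0, 0, 0, 0, 0], [0, 0, 0, 0, 0, 0, 0], [0, 0, 0, 0, 0, 0, 0]]]}}

```text
time_s: 8.45
tcp_pos: [0.5281, 0.1093, 0.1357]
ee_rot: [[-0.346, -0.938, 0.0], [-0.938, 0.346, 0.0], [-0.0, -0.0, -1.0]]
wrist_force: [-2.1, 0.1, 4.0]
gripper_width: 0.131
gripper_force: 36.7
```

```bash
python3 d.py .5285 .109 .134 92
```

```text
t 8.45 p [0.5281 0.1093 0.1357] yawY 159.7 j [ 28.9  18.4 -18.7   0.  -52.9 -49.2]
[ 0.0001 -0.0005  0.0017] rz 67.7
```

>>> {"api": "run_rows", "payload": {"offsets": [[[0, 0, 0, 0, 0, 0, 3], [0, 0, 0, 0, 0, 0, 8], [0, 0, 0, 0, 0, 0, 13], [0, 0, 0, 0, 0, 0, 18], [0, 0, 0, 0, 0, 0, 23], [0, 0, 0, 0, 0, 0, 28], [0, 0, 0, 0, 0, 0, 33], [0, 0, 0, 0, 0, 0, 38]]]}}

```text
time_s: 9.25
tcp_pos: [0.5285, 0.1091, 0.1357]
ee_rot: [[-0.852, -0.523, 0.001], [-0.523, 0.852, -0.0], [-0.001, -0.001, -1.0]]
wrist_force: [0.0, -0.6, 3.1]
gripper_width: 0.134
gripper_force: 36.7
```

>>> {"api": "run_rows", "payload": {"offsets": [[[0, 0, 0, 0, 0, 0, 5], [0, 0, 0, 0, 0, 0, 10], [0, 0, 0, 0, 0, 0, 15], [0, 0, 0, 0, 0, 0, 20], [0, 0, 0, 0, 0, 0, 24], [0, 0, 0, 0, 0, 0, 27], [0, 0, 0, 0, 0, 0, 29.7], [0, 0, 0, 0, 0, 0, 29.7]]]}}

```text
time_s: 10.05
tcp_pos: [0.5285, 0.1088, 0.1357]
ee_rot: [[-0.999, -0.036, 0.001], [-0.036, 0.999, -0.001], [-0.001, -0.001, -1.0]]
wrist_force: [0.4, -2.3, 3.2]
gripper_width: 0.14
gripper_force: 36.7
```

>>> {"api": "run_rows", "payload": {"offsets": [[[0, 0, 0, 0, 0, 0, 0], [0, 0, 0, 0, 0, 0, 0], [0, 0, 0, 0, 0, 0, 0], [0, 0, 0, 0, 0, 0, 0]]]}}

```text
time_s: 10.45
tcp_pos: [0.5285, 0.1088, 0.1357]
ee_rot: [[-0.999, -0.036, 0.001], [-0.036, 0.999, -0.0], [-0.001, -0.001, -1.0]]
wrist_force: [0.1, -4.5, 4.8]
gripper_width: 0.134
gripper_force: 36.8
```

```bash
python3 d.py .5285 .109 .134 92;  python3 - <<'E'
from h import *
c=cap("top");a=cv2.resize(c["pixels"][155:265,255:375],None,fx=3.3,fy=3.3,interpolation=cv2.INTER_CUBIC)
c=cap("side");b=cv2.resize(c["pixels"][190:290,290:390],None,fx=4,fy=4,interpolation=cv2.INTER_CUBIC)
im=np.zeros((400,800,3),np.uint8);im[:a.shape[0],:a.shape[1]]=a;im[:,400:]=b
cv2.imwrite("pics/a5.png",im[:,:,::-1])
E
```

```text
t 10.45 p [0.5285 0.1088 0.1357] yawY 92.1 j [ 2.890e+01  1.840e+01 -1.870e+01  1.000e-01 -5.290e+01 -1.169e+02]
[-0.      0.0002  0.0017] rz 0.1
```

View pics/a5.png

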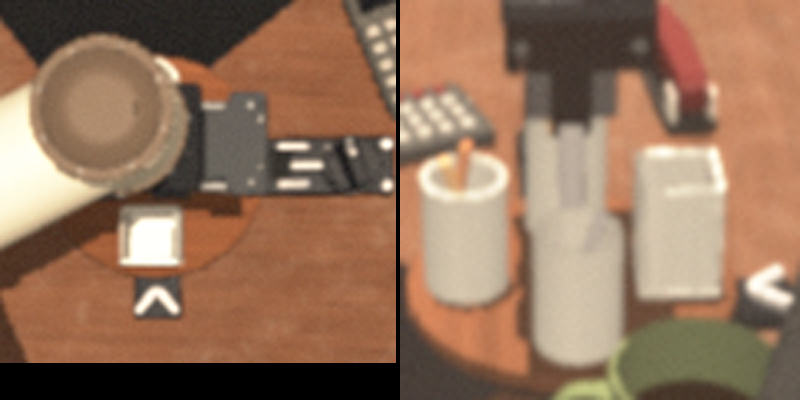

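The square pot, top (151,236), is now just inside the V pointer (158,298), and the knob bar at (345,162) is still across the arm. Checking both numerically.

Run:
```python
from h import *
c=cap("top");px=c["pixels"].astype(int)
A=np.array([.5285,.109]);
def blob(u0,v0,u1,v1):
    m=np.zeros(px.shape[:2],np.uint8);m[v0:v1,u0:u1]=(px[v0:v1,u0:u1].min(2)>140)
    n,l,s,cc=cv2.connectedComponentsWithStats(m);i=1+s[1:,4].argmax();return cv2.minAreaRect(np.argwhere(l==i)[:,::-1].astype(np.float32)),s[i,4]
r,n=blob(288,214,314,236);P=plane(c,cv2.boxPoints(r),.098);print("pot",P.round(4).tolist(),n);ctr=P.mean(0)[:2]
v,nv=blob(292,238,312,252);V=plane(c,[v[0]],.02)[0,:2]
print("pot ctr",ctr,"V",V,nv)
ang=lambda d:np.degrees(np.arctan2(-d[1],-d[0]))
print("pot bearing",ang(ctr-A),"pointer bearing",ang(V-A))
# knob bar by depth
v,u=np.mgrid[190:222,338:375];Q=depthpts(c,np.c_[u.ravel(),v.ravel()]);Q=Q[(Q[:,2]>.05)&(np.hypot(Q[:,0]-.534,Q[:,1]+.059)<.03)]
X=Q[:,:2]-Q[:,:2].mean(0);w,e=np.linalg.eigh(X.T@X);d=e[:,1];print("knob",Q.mean(0),len(Q),"long axis deg from x",np.degrees(np.arctan2(d[1],d[0])),np.sqrt(w/len(Q)))
print(sensors.sense()["gripper_force"])
```

```text
pot [[0.4859, 0.1323, 0.098], [0.4872, 0.0844, 0.098], [0.4449, 0.083, 0.098], [0.4435, 0.1307, 0.098]] 260
pot ctr [0.46538749 0.10759809] V [0.41570008 0.10569106] 56
pot bearing 1.27249423476939 pointer bearing 1.6802667714820985
knob [ 0.53459664 -0.05847586  0.06902546] 84 long axis deg from x -158.71948583847916 [0.00422847 0.01221679]
36.751152724027634
```

The pot is within 0.5° of the pointer, the knob is at about 1.23 rad and the grip is 37 N. Handing in.

```bash
python3 -c "
from station import workorder
print(workorder.finish_job())"
```

```text
the job is handed in; nothing more can be done
None
```

I handed the job in with the brake clicked off (knob measured at about 1.23 rad) and the square pot within about 0.5° of the pointer, the gripper still holding the bar at about 37 N; the mug, stapler and calculator were not touched, and no verdict came back.

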